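# Close the UV curing lamp over a filled enamel dial and hold it home

### The job

The filled watch dial on the curing cell is ready to harden: take the boxwood offcut off the dial without pressing your fingers on the dial, and drop it in the blue scrap box. Then fetch the lamp head by its knurled collar from the charging dock, set it over the cell's spigot, turn the collar until its hidden keyways drop over the pins, and push it fully home against the sprung interlock ring. The lamp only burns while it is held down, so your program finishes while still holding it pressed fully home, with the other things on the bench left where they are.

Things in the scene. Friction and masses are not known exactly. Their poses are not given: they have to be found in the camera images.
- cell: UV curing cell, fixed to the bench: round white housing, 108 mm across, 24 mm high, with a 35 mm thick steel spigot standing at its centre, flat top 58 mm above the bench, top edge chamfered 2 mm. Origin: centre of its underside on the bench; z up. Round the spigot's foot lies the yellow interlock ring, 42 to 53 mm diameter.
- cell_pins (a point): Point on the spigot's axis level with the tops of its four brass pins, 48.5 mm above the bench. The pins, 5 mm thick, stick out sideways a quarter turn apart, to 22 mm from the axis. The spigot is clamped in the housing at a random angle: no pose here tells the pins' direction; they can be seen on the spigot or felt.
- dial: White enamel dial, 30 mm diameter, 2 mm thick, fixed on top of the spigot: its face is 60 mm above the bench and carries the offcut at the start. Origin: centre of its underside. Fragile: the fingers must not press on it.
- interlock (a joint): Travel of the sprung yellow interlock ring, m: 0 up (ring top 30 mm above the bench), 0.004 fully down on its stop (26 mm). It begins to move at 6 N and is fully down at 10 N, lamp weight included; it springs back up when let go.
- lamp: Cordless UV lamp head, 0.22 to 0.31 kg, standing free on the dock. Origin: centre of the lip (lower rim) of its collar; z up along its axis. Knurled aluminium collar, 53 mm outer diameter (54 over the knurl), from the lip to 43 mm above it; over that a 43 mm wide finned black body and a blue cap, top 60 mm above the lip.
- collar_grip (a point): Point on the lamp's axis 30 mm above the lip: a good height to grip the collar.
- lamp_bore (a point): Centre of the collar's mouth, at the lip. Inside: open bore 37.4 mm wide (1.2 mm play all round on the spigot), 38 mm deep, with four keyways a quarter turn apart, 9.5 mm wide, open at the lip and running the whole depth, not seen or marked outside, at no told angle. If a keyway's edge catches on a pin part way down, ease up 1 mm and turn a little (0.05 rad) further.
- cell_home (a point): Point on the spigot's axis 26 mm above the bench, where the lip's centre is when home. With keyways off the pins the lip stops on the pin tops, 48.5 mm up; turned under a light push (either way, at most a quarter turn; keyways catch within 0.1 rad of the pins) the lamp drops, meets the ring at 30 mm, then is pushed home.
- dock: Round black charging dock, 70 mm across, 10 mm high, fixed to the bench; the lamp stands free on its flat top. Origin: centre of its underside.
- offcut: Boxwood offcut, 30 x 16 x 16 mm (long along its x), 12 g, lying on the dial. Origin: its centre.
- scrap_box: Open blue scrap box, 120 mm (x) by 100 mm (y), 45 mm high, walls and floor 4 mm, fixed to the bench. Origin: centre of its underside.
- pot_a: Round card pot of enamel chips, 52 mm across, 20 mm high; bystander. Origin: centre of its underside.
- pot_b: Second such card pot; bystander.
- dial_a: Loose enamel dial lying flat, 42 mm across, 4 mm thick; bystander.
- dial_b: Loose enamel dial lying flat, 44 mm across, 4 mm thick; bystander.
- loupe: Black eye loupe standing on its small end, 38 mm across, 30 mm high; bystander.
- jar: Amber glass jar with black lid, 52 mm across, 60 mm high; bystander.
- brush: Small brush lying flat, 130 mm long along its x; bystander.
Mind the look-alikes: they are no part of the job. Leave any pink look-alike of the lamp alone. What is shaped like the scrap_box but red is not meant.

How it is judged:
On the way, in this order (a step that is already met when the one before it is completed fails the run):
1. the offcut lies in the scrap box, let go (x of offcut in the frame of scrap_box between -0.056 and 0.056 m and y of offcut in the frame of scrap_box between -0.046 and 0.046 m and z of offcut in the frame of scrap_box below 0.035 m and contact force between the fingers and offcut below 0.1 N), for 0.2 s.
2. the lamp's keyways have dropped over the pins (lip more than 4 mm below the pin tops, on the spigot's axis) (z of lamp in the frame of cell below 0.0445 m and horizontal distance between lamp and cell below 0.004 m and angle between lamp's own z axis and vertical below 0.1 rad), for 0.1 s.
At the end, for the whole second after the job is handed in: Offcut in the scrap box, let go. Lamp upright (0.08 rad) and centred (3 mm) on the spigot, keyways over the pins, lip within 1.5 mm of its 26 mm home height, interlock ring over 3.2 of 4 mm down under more than 7 N, the fingers still holding it (over 5 N), at rest (all of step 1 and value of joint interlock above 0.0032 m and z of lamp in the frame of cell below 0.0275 m and horizontal distance between lamp and cell below 0.003 m and angle between lamp's own z axis and vertical below 0.08 rad and contact force between the fingers and lamp above 5 N and contact force between lamp and cell above 7 N and linear speed of lamp below 0.01 m/s); the arm keeps its last pose, push and grip.
It fails at once if the fingers press on the dial with more than 8 N (contact force between the fingers and dial above 8 N).
It fails at once if a bystander (pot, loose dial, loupe, jar or brush) is moved more than 20 mm (distance of any of pot_a, pot_b, dial_a, dial_b, loupe, jar, brush from where it was at the start of the episode above 0.02 m).
It also fails if it takes over 67 s, if anything falls off the work surface, if the arm or the gripper's body presses on something with over 40 N, if the wrist force passes 120 N, or if a joint passes its speed limit or range.

### The arm

A 7-joint arm with a two-finger parallel gripper is mounted at the origin on the work surface. World frame = base frame: x ahead of the robot, y to its left, z up, the work surface at z = 0. Lengths are in m, angles in rad, forces in N, time in s.
With the tool pointing down it reaches from about 0.425 to 1.025 m from the base axis. Payload 9.4 kg.
Tool frame: the origin (TCP) lies on the centre line of the jaws, within the pads' length; the fingertips stand 22 mm ahead of it and the grasp point (between the pads) lies 3 mm ahead of it; z points along the fingers, y is the direction in which the jaws open and shut (so a half turn about z gives the same grasp; the last joint's range is limited). The gripper opens to 85 mm and grips with 20 to 120 N. Pads are 22 mm wide; open, the fingers measure 114 mm over their backs; the gripper's body (76 mm by 85 mm) begins 54 mm behind the grasp point. The pads swing forward as they close: fully open they stand 13 mm farther back than shut.
Start: joints at [-1.222, 0.599, -0.003, 1.599, 0.002, 0.943, -0.08], TCP at [0.299, 0.66, 0.217] pointing down, gripper open.
Joint ranges: [-2.57, 2.57], [-0.35, 1.97], [-1.29, 1.29], [0.11, 2.56], [-1.05, 4.19], [0.11, 1.86], [-2.63, 2.63]. Speed limits (rad/s): [2.22, 2.22, 3.01, 3.01, 3.14, 3.14, 3.14].

### API

Orientations are given as a unit quaternion [w, x, y, z].
In Python, from workcell import ctrl, capture, get_calibration gives the robot as it stands. Calls block until the motion is done:
- ctrl.move_ptp(position, orientation): joint-space move of the TCP to a pose.
- ctrl.move_l(position, rate=0.15, rotation=None): straight line of the TCP; rotation=None keeps the orientation; rate is the mean speed in m/s.
- ctrl.goto_joints(angles): joint-space move.
- ctrl.move_gripper(opening, grasp_force=None): opening from 0.0 (shut) to 1.0 (fully open); grasp_force is the grip in N (None keeps the last); returns when the fingers have stopped.
- ctrl.pause(seconds).
- ctrl.solve_ik(position, orientation): joint angles nearest the present ones, or None.
- ctrl.get_state(): the state.
- capture(name): name is "scene" or "side" or "wrist"; returns (picture, depth): 384x512x3 uint8, blue, green, red; 384x512 float32, m along the optical axis (not along the pixel's ray), 0 where there is no reading.
- get_calibration(name): a dict with "K" (3x3 intrinsics, pixels), "eye" and "rotation" of the camera in the world. Camera axes: x right, y down, z forward; pixel columns grow to the right and rows downward; lengths in m; the calibration is good to about 2 mm. The wrist camera is an equidistant fisheye: a pixel r from the principal point sees the ray r / f radians off the axis. A picture is of the moment at which its call begins: read the wrist's pose just before it. get_calibration takes no time and is no camera call; for the wrist camera it gives the pose at the moment of the call.
A pose or a line that the arm cannot do raises ctrl.Unreachable and nothing moves.
- ctrl.sign_off(): hands the job in, once; it reports no verdict.
The state is a dict: "time_s": time; "joint_pos": joint angles; "joint_vel": joint speeds; "joint_torque": joint torques, N m; "position": TCP position; "tool_rot": TCP orientation; "contact_force": force on the tool from outside, world axes, zero at the start; "moment": the same for the moment, N m; "finger_gap": opening from 0.0 (shut) to 1.0 (fully open).
Only numpy, scipy, OpenCV 4.12 (cv2) and the standard library are available. Lean on these libraries where they do the work, as an engineer would, in place of code of your own. Each camera call takes 0.05 s, during which the arm holds its last target. There are 200 camera calls.

## Working session

There is one attempt and no reset: what is moved stays moved. The work goes in short steps, each a Python script; the robot and the scene stay as the last script left them, time stands still between calls to the robot, and variables do not carry over. Pictures are saved under pics/ and viewed, about 8 in all and at most 12, crops included, and the job is handed in when it is done.

```bash
ls; mkdir -p pics; python3 - <<'E'
from workcell import ctrl,capture,get_calibration
import cv2,numpy as np
s=ctrl.get_state(); print(s['time_s'],s['position'],s['tool_rot'],s['finger_gap'])
for n in('scene','side'):
    c=get_calibration(n); print(n,c['K'],c['eye'],c['rotation'])
    p,d=capture(n); cv2.imwrite(f'pics/{n}0.png',p); np.save(f'pics/{n}0.npy',d)
c=get_calibration('wrist');print(c);p,d=capture('wrist');cv2.imwrite('pics/wrist0.png',p);np.save('pics/wrist0.npy',d)
E
```

```text
pics
0.0 [0.29928242 0.65978242 0.21650536] [-8.28957360e-05  2.11253027e-01  9.77431072e-01 -8.06634006e-04] 0.9968818514553235
scene [[442.95133784   0.         255.63186479]
 [  0.         442.95133784 185.68358847]
 [  0.           0.           1.        ]] [1.14052267 0.57623425 0.80578606] [-0.15472906  0.33455404  0.84365135 -0.39036511]
side [[375.90141617   0.         258.42707783]
 [  0.         375.90141617 196.40331771]
 [  0.           0.           1.        ]] [ 0.05881395 -0.5022994   0.71237404] [-0.35649868  0.84765339 -0.36005303  0.15733483]
{'K': array([[297.31863964,   0.        , 252.38615522],
       [  0.        , 297.31863964, 198.43179594],
       [  0.        ,   0.        ,   1.        ]]), 'eye': array([0.22598557, 0.69345588, 0.37297308]), 'rotation': array([0.13264665, 0.8300778 , 0.53507517, 0.08408495])}
```

```bash
python3 -c "
import cv2,numpy as np
a=cv2.imread('pics/scene0.png');cv2.imwrite('pics/scene0b.png',cv2.resize(a,(800,600)))
a=cv2.imread('pics/side0.png');cv2.imwrite('pics/side0b.png',cv2.resize(a,(800,600)))"
```

```text
(no output)
```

View pics/scene0b.png

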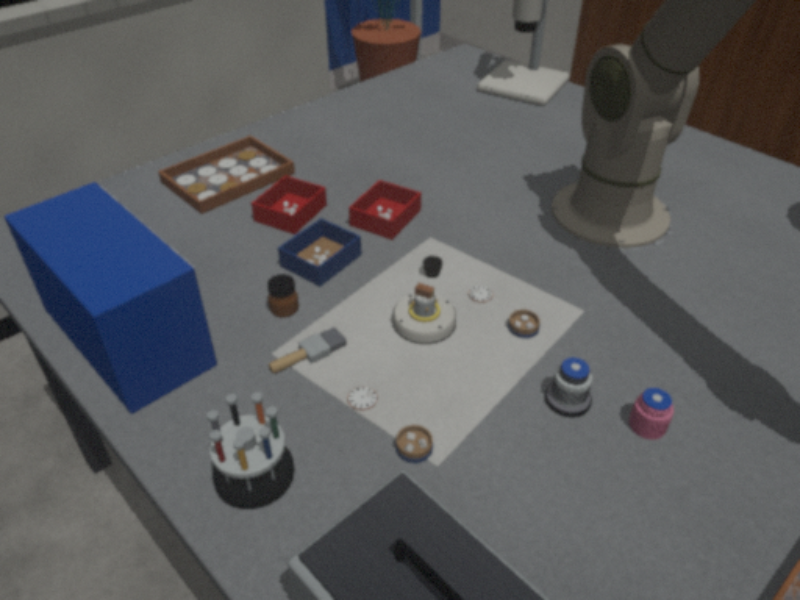

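View pics/side0b.png

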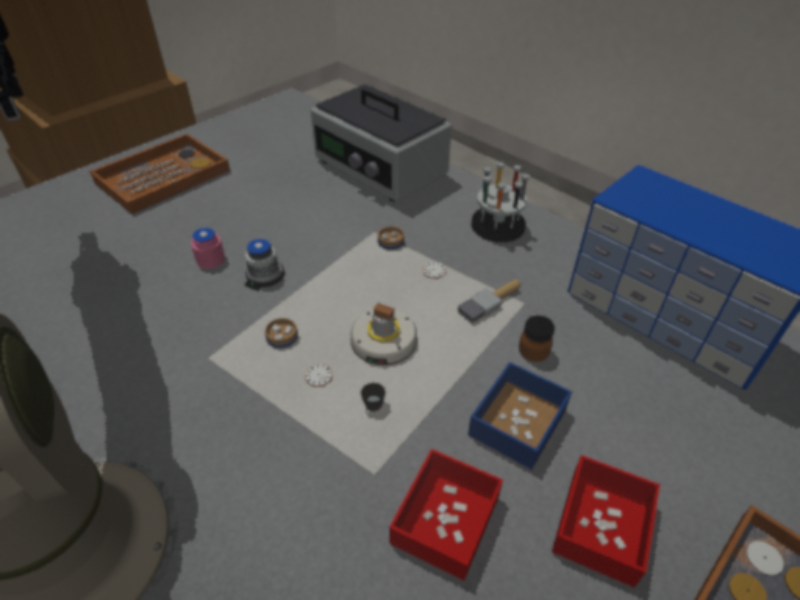

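The scene view (800x600) shows the offcut at (424,291) on the cell at (424,318), the lamp at (572,385), its pink look-alike at (652,412) and the blue box at (320,250). The side view agrees: offcut (384,311), cell (384,338), lamp (262,262), box (520,415).

```bash
cat > h.py <<'E'
import cv2,numpy as np
from scipy.spatial.transform import Rotation as R
from workcell import ctrl,capture,get_calibration
def Rq(q): return R.from_quat([q[1],q[2],q[3],q[0]])
def qd(th): # tool down; jaw (y) axis at world angle th
    y=np.array([np.cos(th),np.sin(th),0]);z=np.array([0,0,-1.]);x=np.cross(y,z)
    q=R.from_matrix(np.c_[x,y,z]).as_quat();return [q[3],q[0],q[1],q[2]]
def rays(c,uv,fish=False):
    K=c['K'];uv=np.atleast_2d(uv).astype(float)
    a=(uv-[K[0,2],K[1,2]])/[K[0,0],K[1,1]]
    if fish:
        r=np.linalg.norm(a,axis=1)[:,None]+1e-9
        d=np.c_[a/r*np.sin(r),np.cos(r)]
    else: d=np.c_[a,np.ones(len(a))]
    return d
def onplane(c,uv,z,fish=False):
    d=Rq(c['rotation']).apply(rays(c,uv,fish));e=np.array(c['eye'])
    return e+d*((z-e[2])/d[:,2])[:,None]
def cloud(c,dep,fish=False):
    v,u=np.mgrid[:dep.shape[0],:dep.shape[1]]
    d=rays(c,np.c_[u.ravel(),v.ravel()],fish);d=d/d[:,2:3]*dep.ravel()[:,None]
    return (Rq(c['rotation']).apply(d)+c['eye']).reshape(*dep.shape,3)
def box(m):
    m=m.astype(np.uint8); k=[c for c in cv2.findContours(m,0,1)[0] if cv2.contourArea(c)>8]
    return k
E
python3 - <<'E'
from h import *
for n in('scene','side'):
    c=get_calibration(n);p=cv2.imread(f'pics/{n}0.png');d=np.load(f'pics/{n}0.npy')
    P=cloud(c,d);H=cv2.cvtColor(p,cv2.COLOR_BGR2HSV).astype(int);h,s,v=H[...,0],H[...,1],H[...,2]
    rng=(P[...,0]>.2)&(P[...,0]<1.1)&(abs(P[...,1])<.8)&(d>0)
    print(n,'table z',np.median(P[rng][:,2]))
    def rep(t,m,zt=None):
        for k in box(m):
            mm=np.zeros(d.shape,np.uint8);cv2.drawContours(mm,[k],-1,1,-1);q=P[(mm>0)&m]
            print(t,len(q),np.round(k[:,0].mean(0)),'med',np.median(q,0).round(4),'lo',np.percentile(q,3,0).round(3),'hi',np.percentile(q,97,0).round(3))
    rep('yellow',rng&(h>18)&(h<35)&(s>90)&(P[...,2]<.04))
    rep('brown',rng&(h<18)&(s>60)&(P[...,2]>.058)&(P[...,2]<.09))
    rep('cap',rng&(h>100)&(h<130)&(s>90)&(P[...,2]>.06)&(P[...,2]<.08))
    rep('navy',rng&(h>100)&(h<130)&(s>60)&(P[...,2]>.035)&(P[...,2]<.052))
E
```

```text
scene table z 1.8500022597012222e-05
yellow 62 [272. 200.] med [ 0.5317 -0.0137  0.029 ] lo [ 0.496 -0.046  0.025] hi [ 0.542 -0.001  0.031]
yellow 32 [126. 120.] med [ 0.5795 -0.657   0.0085] lo [ 0.569 -0.675  0.006] hi [ 0.593 -0.644  0.011]
yellow 29 [157.  99.] med [ 0.4253 -0.7036  0.0085] lo [ 0.411 -0.717  0.005] hi [ 0.438 -0.688  0.01 ]
brown 16 [141. 291.] med [0.9407 0.0336 0.0786] lo [0.938 0.031 0.072] hi [0.943 0.036 0.088]
brown 27 [167. 267.] med [0.8687 0.0173 0.0786] lo [0.865 0.014 0.069] hi [0.872 0.019 0.088]
brown 66 [271. 185.] med [ 0.52   -0.0264  0.0736] lo [ 0.509 -0.038  0.065] hi [ 0.527 -0.014  0.077]
cap 174 [368. 235.] med [0.4813 0.2465 0.0683] lo [0.461 0.227 0.064] hi [0.497 0.263 0.071]
cap 572 [ 78. 221.] med [ 0.9341 -0.1804  0.0701] lo [ 0.836 -0.444  0.061] hi [ 0.977 -0.177  0.079]
navy 464 [ 77. 228.] med [ 0.9361 -0.1805  0.0432] lo [ 0.837 -0.452  0.036] hi [ 0.977 -0.177  0.051]
navy 327 [204. 156.] med [ 0.543  -0.284   0.0404] lo [ 0.477 -0.337  0.035] hi [ 0.603 -0.224  0.046]
side table z -3.596457562415889e-05
yellow 296 [478. 376.] 
[... 589 characters left out ...]
77]
brown 19 [319. 130.] med [0.8634 0.0109 0.0815] lo [0.86  0.008 0.071] hi [0.878 0.019 0.09 ]
cap 32 [488. 230.] med [ 0.8263 -0.4961  0.0705] lo [ 0.822 -0.5    0.06 ] hi [ 0.829 -0.492  0.079]
cap 106 [165. 158.] med [0.4743 0.2386 0.0691] lo [0.458 0.224 0.063] hi [0.493 0.258 0.071]
navy 23 [483. 237.] med [ 0.8262 -0.4963  0.0441] lo [ 0.823 -0.5    0.036] hi [ 0.831 -0.491  0.05 ]
navy 542 [334. 261.] med [ 0.5299 -0.2828  0.0425] lo [ 0.472 -0.339  0.035] hi [ 0.599 -0.23   0.046]
navy 33 [445. 216.] med [ 0.825  -0.4134  0.0487] lo [ 0.823 -0.42   0.035] hi [ 0.828 -0.386  0.052]
navy 19 [419. 204.] med [ 0.8246 -0.3401  0.0422] lo [ 0.821 -0.345  0.036] hi [ 0.828 -0.337  0.049]
```

```bash
python3 - <<'E'
from h import *
print(ctrl.solve_ik([.516,-.027,.2],qd(0)),ctrl.solve_ik([.516,-.027,.2],qd(np.pi)))
# view lamp on the way
for i,(p,th) in enumerate([([.477,.243,.22],np.pi/2),([.516,-.027,.20],np.pi/2)]):
    qs=[(ctrl.solve_ik(p,qd(t)),t) for t in(th,th+np.pi)]
    j0=np.array(ctrl.get_state()['joint_pos'])
    q,t=min([x for x in qs if x[0] is not None],key=lambda x:abs(np.array(x[0])-j0).max())
    ctrl.move_ptp(p,qd(t)); c=get_calibration('wrist');im,d=capture('wrist')
    cv2.imwrite(f'pics/w{i}.png',im);np.save(f'pics/w{i}.npy',d);np.save(f'pics/wc{i}.npy',c,allow_pickle=True)
    print(t,c['eye'],ctrl.get_state()['position'],ctrl.get_state()['time_s'],ctrl.get_state()['joint_pos'])
a=np.hstack([cv2.imread('pics/w0.png')[:,:],cv2.imread('pics/w1.png')])
cv2.imwrite('pics/w01.png',cv2.resize(a,(800,300)))
E
```

```text
[-0.32524365  0.39210219  0.36464072  2.10676567 -0.21902222  0.67794345
  0.18553479] [-0.77052808  0.6125585   1.11871878  2.12944254 -0.74509492  0.86761546
 -2.33912397]
1.5707963267948966 [0.39645558 0.24447977 0.37641734] [0.4769192  0.24425436 0.21996314] 1.8583 [-0.51712035  0.37176046 -0.08307829  2.02618694  0.04392919  0.74493506
  0.94537665]
1.5707963267948966 [ 0.43580269 -0.0251341   0.35643153] [ 0.51638402 -0.02502448  0.20010554] 2.9667 [-0.02723654  0.3754966  -0.04500397  2.08824798  0.02515502  0.67788806
  1.48469488]
```

View pics/w01.png

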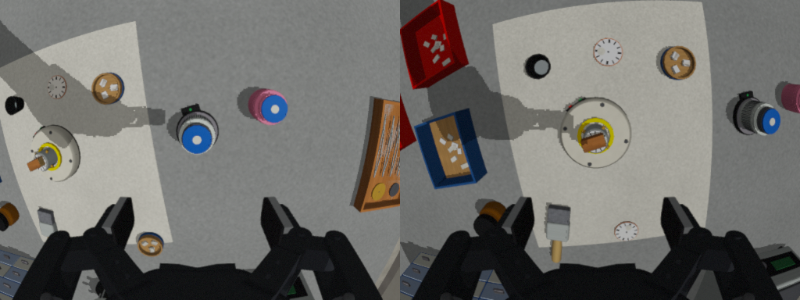

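```bash
python3 - <<'E'
from h import *
def load(i):
    c=np.load(f'pics/wc{i}.npy',allow_pickle=True).item();p=cv2.imread(f'pics/w{i}.png');d=np.load(f'pics/w{i}.npy');return c,p,d,cloud(c,d,True)
for i in(0,1):
    c,p,d,P=load(i);H=cv2.cvtColor(p,cv2.COLOR_BGR2HSV).astype(int);h,s,v=H[...,0],H[...,1],H[...,2]
    print(i,'z med',np.median(P[d>0][:,2]))
    near=np.hypot(P[...,0]-.477,P[...,1]-.243)<.06
    m=near&(h>95)&(h<130)&(s>120)&(d>0)
    if m.sum()>20:
        k=max(box(m),key=cv2.contourArea)
        print('cap z',np.median(P[m][:,2]),cv2.minEnclosingCircle(onplane(c,k[:,0],.070,True)[:,:2].astype(np.float32)))
        mm=near&(d>0)&(abs(P[...,2]-.010)<.003);q=P[mm][:,:2]
        print('dock',cv2.minEnclosingCircle(q.astype(np.float32)))
    near=np.hypot(P[...,0]-.516,P[...,1]+.027)<.065
    m=near&(d>0)&(abs(P[...,2]-.024)<.002);q=P[m][:,:2].astype(np.float32)
    print('cell',len(q),cv2.minEnclosingCircle(q),cv2.fitEllipse(cv2.convexHull(q)))
    m=near&(h>20)&(h<35)&(s>110)&(P[...,2]<.035)
    for k in box(m): print('ring',cv2.fitEllipse(cv2.convexHull(onplane(c,k[:,0],.030,True)[:,:2].astype(np.float32))))
    m=near&(d>0)&(P[...,2]>.074)&(P[...,2]<.079);q=P[m].astype(np.float32)
    print('offcut',len(q),np.median(q[:,2]) if len(q) else 0,cv2.minAreaRect(q[:,:2]) if len(q) else 0)
    m=near&(h<18)&(s>110)&(P[...,2]>.072)
    for k in box(m): print('offcol',cv2.minAreaRect(onplane(c,k[:,0],.076,True)[:,:2].astype(np.float32)*1000))
c,p,d,P=load(1)
cv2.imwrite('pics/w1c.png',cv2.resize(p[100:240,170:330],(640,560),interpolation=cv2.INTER_CUBIC))
m=(d>0)&(abs(P[...,2]-.044)<.002)&(abs(P[...,0]-.54)<.1)&(abs(P[...,1]+.283)<.1);print('box',cv2.minAreaRect(P[m][:,:2].astype(np.float32)))
E
```

```text
0 z med 0.00043208056497945346
cap z 0.06979873494485878 ((0.4734117388725281, 0.24371765553951263), 0.020466044545173645)
dock ((0.47014421224594116, 0.24515128135681152), 0.03883203864097595)
cell 1815 ((0.5128677487373352, -0.02607503905892372), 0.05197431892156601) ((0.5129596590995789, -0.02643727883696556), (0.10190700739622116, 0.10258562862873077), 123.94930267333984)
ring ((0.51276695728302, -0.026182759553194046), (0.05245176702737808, 0.05687984824180603), 25.815547943115234)Traceback (most recent call last):
  File "<stdin>", line 20, in <module>
cv2.error: OpenCV(4.12.0) /io/opencv/modules/imgproc/src/convhull.cpp:143: error: (-215:Assertion failed) total >= 0 && (depth == CV_32F || depth == CV_32S) in function 'convexHull'
```

```bash
python3 - <<'E'
from h import *
def load(i):
    c=np.load(f'pics/wc{i}.npy',allow_pickle=True).item();p=cv2.imread(f'pics/w{i}.png');d=np.load(f'pics/w{i}.npy');return c,p,d,cloud(c,d,True)
c,p,d,P=load(1);H=cv2.cvtColor(p,cv2.COLOR_BGR2HSV).astype(int);h,s,v=H[...,0],H[...,1],H[...,2]
near=np.hypot(P[...,0]-.516,P[...,1]+.027)<.065
m=near&(d>0)&(abs(P[...,2]-.024)<.002);q=P[m][:,:2].astype(np.float32)
print('cell',len(q),cv2.minEnclosingCircle(q),cv2.fitEllipse(cv2.convexHull(q)))
m=near&(h>20)&(h<35)&(s>110)&(P[...,2]<.035)
for k in box(m): print('ring',cv2.fitEllipse(cv2.convexHull(onplane(c,k[:,0],.030,True)[:,:2].astype(np.float32))))
m=near&(d>0)&(P[...,2]>.073)&(P[...,2]<.080);q=P[m].astype(np.float32)
print('offcut',len(q),np.median(q[:,2]) if len(q) else 0,cv2.minAreaRect(q[:,:2]*1000) if len(q) else 0)
m=near&(h<18)&(s>110)&(P[...,2]>.072)
for k in box(m): print('offcol',cv2.minAreaRect(onplane(c,k[:,0],.076,True)[:,:2].astype(np.float32)*1000))
m=near&(d>0)&(P[...,2]>.055)&(P[...,2]<.062);q=P[m].astype(np.float32)
print('dialface',len(q),cv2.minEnclosingCircle(q[:,:2]*1000))
cv2.imwrite('pics/w1c.png',cv2.resize(p[100:240,170:330],(640,560),interpolation=cv2.INTER_CUBIC))
m=(d>0)&(abs(P[...,2]-.044)<.002)&(abs(P[...,0]-.54)<.1)&(abs(P[...,1]+.283)<.1);print('box',cv2.minAreaRect(P[m][:,:2].astype(np.float32)*1000))
E
```

```text
cell 4296 ((0.5128432512283325, -0.02801019884645939), 0.05199004337191582) ((0.5131497979164124, -0.027789197862148285), (0.10231480002403259, 0.10294760763645172), 98.65443420410156)
ring ((0.5129454135894775, -0.02773990109562874), (0.052763793617486954, 0.05345501750707626), 120.76773071289062)
offcut 490 0.07576239 ((512.366455078125, -29.92353630065918), (16.434282302856445, 30.24441146850586), 18.6093807220459)
offcol ((511.71246337890625, -29.91348648071289), (15.983926773071289, 29.324304580688477), 18.896520614624023)
dialface 337 ((513.4754638671875, -27.711994171142578), 17.677162170410156)
box ((535.3023071289062, -282.6096496582031), (120.48040771484375, 102.97547149658203), 10.197236061096191)
```

View pics/w1c.png

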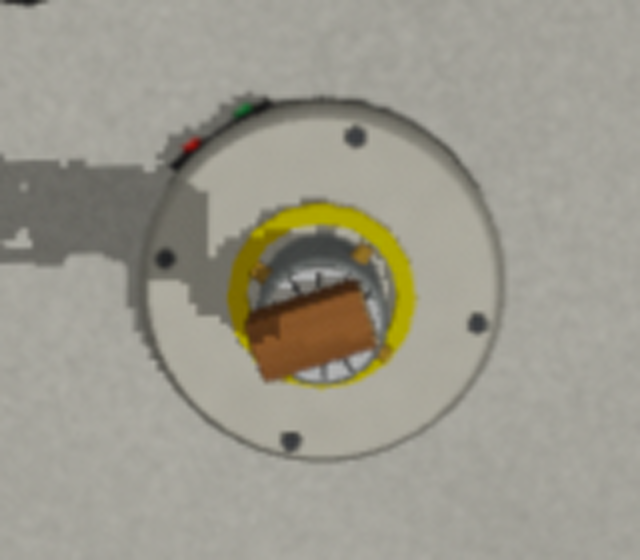

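The crop shows the offcut tilted across the dial (centre (313,330)), the yellow ring round it, and three brass pins at (258,271), (362,254) and (385,352); the offcut's sides are clear. Measured sizes (16×30 mm, height 75.8 mm, box 120×103 mm) match. I'll pick the offcut up now.

```bash
python3 - <<'E'
from h import *
th=np.radians(18.7);q=qd(th);x,y=.5122,-.0299
f0=np.array(ctrl.get_state()['contact_force'])
ctrl.move_gripper(.55,grasp_force=20)
ctrl.move_ptp([x,y,.13],q)
ctrl.move_l([x,y,.100],rate=.1);print(ctrl.get_state()['contact_force']-f0)
ctrl.move_l([x,y,.088],rate=.03);print(ctrl.get_state()['contact_force']-f0,ctrl.get_state()['position'])
c=get_calibration('wrist');im,d=capture('wrist');P=cloud(c,d,True)
cv2.imwrite('pics/w2.png',cv2.resize(im[150:384,100:412],(800,600)))
E
```

```text
[-0.59538554  0.69867279  0.51435028]
[-0.57677893 -0.46516617  0.06978408] [ 0.51211641 -0.02993448  0.08787771]
```

View pics/w2.png

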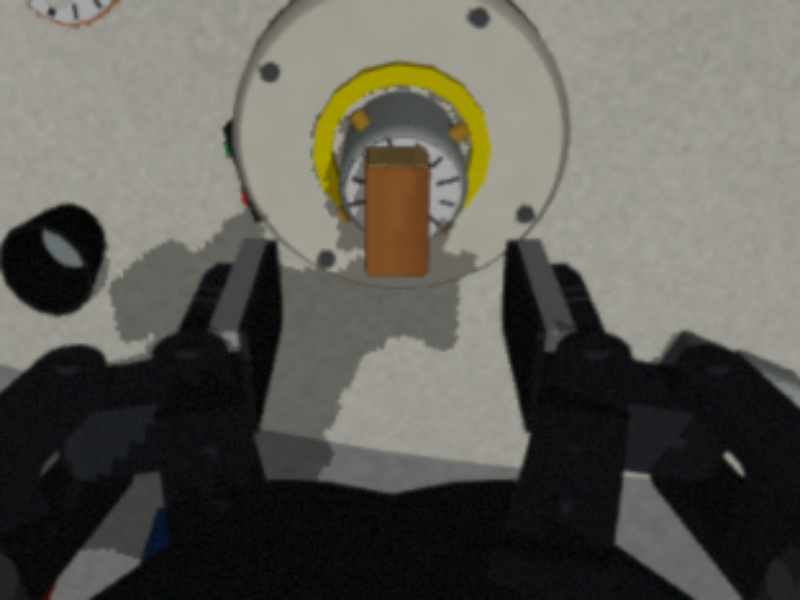

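The offcut (centre (396,215)) stands square and centred between the jaws (inner faces at 278 and 508). I'll grip it, lift it and carry it to the box.

```bash
python3 - <<'E'
from h import *
S=ctrl.get_state
ctrl.move_gripper(0,grasp_force=20);s=S();print('gap',s['finger_gap'],s['contact_force'])
x,y=.5122,-.0299
ctrl.move_l([x,y,.16],rate=.1);print('gap',S()['finger_gap'])
b=[.5353,-.2826];ctrl.move_l([*b,.16],rate=.2);print('gap',S()['finger_gap'])
ctrl.move_l([*b,.065],rate=.1);print('gap',S()['finger_gap'],S()['contact_force'])
ctrl.move_gripper(.5);ctrl.pause(.3)
ctrl.move_l([*b,.22],rate=.2)
c=get_calibration('wrist');im,d=capture('wrist');P=cloud(c,d,True)
H=cv2.cvtColor(im,cv2.COLOR_BGR2HSV).astype(int)
m=(H[...,0]<14)&(H[...,1]>110)&(d>0)&(np.hypot(P[...,0]-b[0],P[...,1]-b[1])<.1)
for k in box(m):
    mm=np.zeros(d.shape,np.uint8);cv2.drawContours(mm,[k],-1,1,-1);print(cv2.contourArea(k),np.median(P[mm>0],0),P[mm>0][:,2].max())
cv2.imwrite('pics/w3.png',im)
# look at the lamp from nearer nadir
ctrl.move_gripper(1.0)
t=0.0;p=[.474,.244,.22]
ctrl.move_ptp(p,qd(t));print(S()['joint_pos'],S()['time_s'])
for i in(3,):
    c=get_calibration('wrist');im,d=capture('wrist');P=cloud(c,d,True);H=cv2.cvtColor(im,cv2.COLOR_BGR2HSV).astype(int)
    m=(np.hypot(P[...,0]-.474,P[...,1]-.244)<.05)&(H[...,0]>95)&(H[...,0]<130)&(H[...,1]>120)&(d>0)
    k=max(box(m),key=cv2.contourArea);print('cap',cv2.minEnclosingCircle(onplane(c,k[:,0],.07,True)[:,:2].astype(np.float32)))
    m=(np.hypot(P[...,0]-.474,P[...,1]-.244)<.06)&(abs(P[...,2]-.053)<.003);q=P[m][:,:2].astype(np.float32);print('collar top',len(q),cv2.minEnclosingCircle(q))
    cv2.imwrite('pics/w4.png',im);print(c['eye'])
cv2.imwrite('pics/w34.png',cv2.resize(np.hstack([cv2.imread('pics/w3.png'),im]),(800,300)))
E
```

```text
gap 0.0008410869147105552 [ 0.52154887 -0.73935788 -0.14968632]
gap 0.0005403493711798851
gap -0.005621189946029948
gap 0.0031546458260544308 [-0.25911465  0.5889741  -0.21549564]
[-0.8113497   0.37830473  0.31414985  2.04921208 -0.16992221  0.7379376
 -0.39318771] 13.4583
cap ((0.47425854206085205, 0.24430307745933533), 0.020361268892884254)
collar top 438 ((0.4744727909564972, 0.24404460191726685), 0.02670324221253395)
[0.4738259  0.32329818 0.37646266]
```

View pics/w34.png

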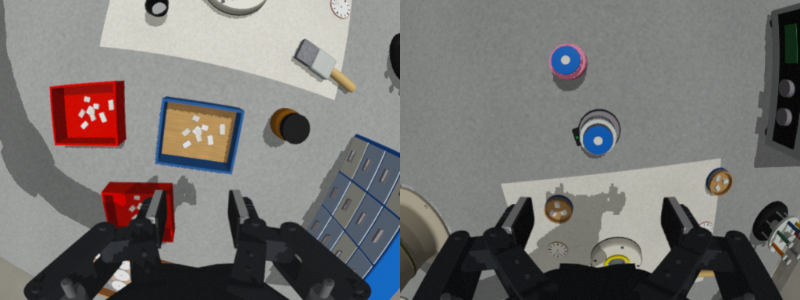

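The gap read 0, so the grasp missed and the box is empty. I'll look at the dial again.

```bash
python3 - <<'E'
from h import *
S=ctrl.get_state
ctrl.move_ptp([.5131,-.0278,.20],qd(np.pi/2))
c=get_calibration('wrist');p,d=capture('wrist');P=cloud(c,d,True)
H=cv2.cvtColor(p,cv2.COLOR_BGR2HSV).astype(int)
near=np.hypot(P[...,0]-.513,P[...,1]+.028)<.065
m=near&(d>0)&(P[...,2]>.073)&(P[...,2]<.080);q=P[m].astype(np.float32)
print('offcut',len(q),np.median(q[:,2]) if len(q) else 0,cv2.minAreaRect(q[:,:2]*1000) if len(q) else 0)
m=(H[...,0]<18)&(H[...,1]>110)&near
for k in box(m):
    mm=np.zeros(d.shape,np.uint8);cv2.drawContours(mm,[k],-1,1,-1);print(cv2.contourArea(k),np.median(P[mm>0],0),P[mm>0][:,2].max())
print(S()['time_s'])
cv2.imwrite('pics/w5.png',np.hstack([cv2.resize(p[100:240,170:330],(400,350),interpolation=cv2.INTER_CUBIC),cv2.resize(p,(400,350))]))
E
```

```text
offcut 491 0.07568538 ((512.28662109375, -29.985904693603516), (16.35759925842285, 30.139179229736328), 18.20954704284668)
470.5 [ 0.51039834 -0.03043633  0.0756151 ] 0.35640017366845533
15.1833
```

View pics/w5.png

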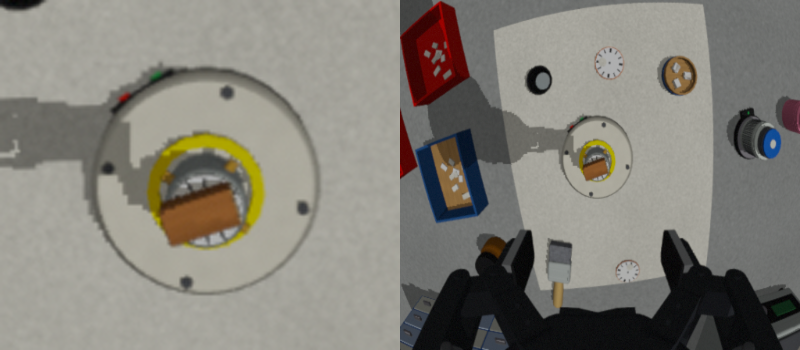

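The offcut has not moved ((200,215) in the left crop), so the fingers closed above or beside it. I'll measure where the fingers really are from the wrist depth.

```bash
python3 - <<'E'
from h import *
S=ctrl.get_state
for g in(.55,0.2):
    ctrl.move_gripper(g)
    s=S();c=get_calibration('wrist');p,d=capture('wrist');P=cloud(c,d,True)
    T=Rq(s['tool_rot']).inv().apply((P-s['position']).reshape(-1,3)).reshape(P.shape)
    print('gap',s['finger_gap'],'cam in tool',Rq(s['tool_rot']).inv().apply(np.array(c['eye'])-s['position']).round(4),'axis',(Rq(s['tool_rot']).inv()*Rq(c['rotation'])).as_matrix()[:,2].round(3))
    m=(d>0)&(T[...,2]<.06)&(T[...,2]>-.03)&(abs(T[...,0])<.03)&(abs(T[...,1])<.06)
    for sg in(-1,1):
        q=T[m&(np.sign(T[...,1])==sg)]
        if len(q): print(sg,len(q),'p1',np.percentile(q,1,0).round(4),'p50',np.median(q,0).round(4),'p99',np.percentile(q,99,0).round(4))
print(S()['time_s'])
E
```

```text
gap 0.5485260440798114 cam in tool [ 0.0805  0.0005 -0.1564] axis [-0.31  -0.001  0.951]
-1 363 p1 [-0.0098 -0.0359 -0.0299] p50 [ 0.0082 -0.0239 -0.0252] p99 [ 0.0126 -0.0228 -0.0167]
1 346 p1 [-0.0093  0.0236 -0.0298] p50 [ 0.0082  0.0246 -0.025 ] p99 [ 0.0123  0.0368 -0.0168]
gap 0.19896367228432466 cam in tool [ 0.0805  0.0005 -0.1564] axis [-0.31  -0.001  0.951]
-1 314 p1 [-0.0077 -0.0213 -0.0299] p50 [ 0.009  -0.0126 -0.0247] p99 [ 0.0126 -0.0082 -0.0172]
1 321 p1 [-0.0076  0.0087 -0.0299] p50 [ 0.0084  0.0135 -0.0247] p99 [ 0.0126  0.0222 -0.0176]
16.1417
```

Wrist depth puts the fingertips about 17 mm behind the TCP, while the data sheet puts them 22 mm ahead. I'll settle it with a gentle touch on free bench.

```bash
python3 - <<'E'
from h import *
S=ctrl.get_state
ctrl.move_gripper(0.19)
x,y=.513,.085
ctrl.move_ptp([x,y,.12],qd(np.pi/2));ctrl.move_l([x,y,.05],rate=.1)
s=S();c=get_calibration('wrist');p,d=capture('wrist');P=cloud(c,d,True)
T=Rq(s['tool_rot']).inv().apply((P-s['position']).reshape(-1,3)).reshape(P.shape)
m=(d>0)&(abs(T[...,0])<.03)&(abs(T[...,1])<.03)&(P[...,2]>.008)
print('world z of nearest finger pts',np.sort(P[m][:,2])[[0,5,20,50]], 'TCP',s['position'])
cv2.imwrite('pics/w6.png',np.hstack([cv2.resize(p[130:384,100:412],(700,570))]))
f0=np.array(s['contact_force'])
for z in np.arange(.047,.0,-.003):
    ctrl.move_l([x,y,z],rate=.05);s=S();f=s['contact_force']-f0
    if abs(f[2])>3: print('touch',z,s['position'],f);break
else: print('no touch',z,f)
ctrl.move_l([x,y,.12],rate=.2);print(S()['time_s'],S()['finger_gap'])
E
```

```text
world z of nearest finger pts [0.06543576 0.06612054 0.06768342 0.06883933] TCP [0.51331253 0.08480002 0.05047215]
no touch 0.00199999999999996 [0.13397665 0.75237572 0.74228058]
22.6083 0.18900010204806175
```

View pics/w6.png

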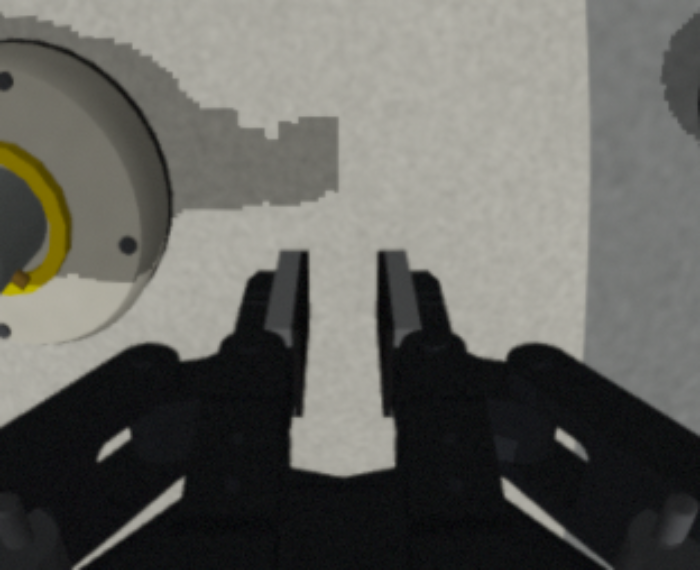

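Confirmed: the TCP went down to 2 mm with no touch, and the picture shows the tips (290,252)/(392,252) still well clear. The real tips are about 15.5 mm behind the reported TCP at this opening, so I'll shift every height by −37.5 mm and redo the offcut.

```bash
python3 - <<'E'
from h import *
S=ctrl.get_state
th=np.radians(18.5);q=qd(th);x,y=.5123,-.0299
ctrl.move_gripper(.4,grasp_force=20)
ctrl.move_ptp([x,y,.085],q);f0=np.array(S()['contact_force'])
ctrl.move_l([x,y,.058],rate=.1);print(S()['contact_force']-f0)
ctrl.move_l([x,y,.050],rate=.04);print(S()['contact_force']-f0)
ctrl.move_gripper(0,grasp_force=20);s=S();print('gap',s['finger_gap'],s['contact_force']-f0)
if s['finger_gap']>.12:
    ctrl.move_l([x,y,.11],rate=.15);print('gap',S()['finger_gap'])
    b=[.5353,-.2826];ctrl.move_l([*b,.11],rate=.3);print('gap',S()['finger_gap'])
    ctrl.move_l([*b,.035],rate=.15);print('gap',S()['finger_gap'],S()['contact_force']-f0)
    ctrl.move_gripper(.5);ctrl.pause(.25)
    ctrl.move_l([*b,.16],rate=.3)
    c=get_calibration('wrist');im,d=capture('wrist');P=cloud(c,d,True)
    H=cv2.cvtColor(im,cv2.COLOR_BGR2HSV).astype(int)
    m=(H[...,0]<18)&(H[...,1]>140)&(P[...,2]>.013)&(d>0)&(np.hypot(P[...,0]-b[0],P[...,1]-b[1])<.06)
    print('offcut?',m.sum(),np.median(P[m],0) if m.any() else 0)
    cv2.imwrite('pics/w7.png',im)
print(S()['time_s'])
E
```

```text
[-0.60209596 -0.44274729 -0.77182354]
[-0.08084268 -0.91623978 -0.51132523]
gap 0.17826332887642604 [-1.09711523  0.39227946  1.73142354]
gap 0.18145739263195967
gap 0.17976752713815347
gap 0.18098024567064508 [-0.02065994 -0.04815591 -0.44140453]
offcut? 482 [ 0.53432396 -0.28501214  0.02012049]
28.0833
```

The offcut is in the box: its top is at 20 mm, and it lies within 3 mm of the box centre. Next is the lamp, with one look at the bare cell on the way at the same tool yaw I'll use to carry it.

```bash
python3 - <<'E'
from h import *
S=ctrl.get_state
ctrl.move_gripper(1.0,grasp_force=60)
ctrl.move_ptp([.5131,-.0278,.17],qd(0));ctrl.pause(.1)
c=get_calibration('wrist');p,d=capture('wrist');P=cloud(c,d,True);H=cv2.cvtColor(p,cv2.COLOR_BGR2HSV).astype(int)
near=np.hypot(P[...,0]-.513,P[...,1]+.028)<.065
m=near&(d>0)&(abs(P[...,2]-.024)<.002);q=P[m][:,:2].astype(np.float32);print('cell',cv2.fitEllipse(cv2.convexHull(q)))
m=near&(d>0)&(abs(P[...,2]-.060)<.0012);q=P[m][:,:2].astype(np.float32);print('dial',len(q),cv2.minEnclosingCircle(q),np.median(q,0))
m=near&(H[...,0]>20)&(H[...,0]<35)&(H[...,1]>110)&(P[...,2]<.035)
k=max(box(m),key=cv2.contourArea);print('ring',cv2.fitEllipse(cv2.convexHull(onplane(c,k[:,0],.030,True)[:,:2].astype(np.float32))))
cv2.imwrite('pics/w8.png',p)
x,y=.4743,.2442
ctrl.move_ptp([x,y,.085],qd(0));f0=np.array(S()['contact_force'])
ctrl.move_l([x,y,.003],rate=.12);s=S();print(s['contact_force']-f0,s['position'])
ctrl.move_gripper(0,grasp_force=60);s=S();print('gap',s['finger_gap'],s['contact_force']-f0,s['time_s'])
E
```

```text
cell ((0.5132874846458435, -0.02731083333492279), (0.10268760472536087, 0.10326758772134781), 38.45805740356445)
dial 720 ((0.5137010216712952, -0.027349889278411865), 0.015772605314850807) [ 0.5140468 -0.0272893]
ring ((0.5134795904159546, -0.027081884443759918), (0.05310570448637009, 0.053249966353178024), 177.3481903076172)
[-1.03996135 -0.2538444  -0.5033337 ] [0.47470623 0.24391425 0.00343919]
gap 0.6069568949003216 [-0.57372505 -0.96668118  9.22172149] 32.0917
```

```bash
python3 - <<'E'
from h import *
S=ctrl.get_state
x,y=.4743,.2442;X,Y=.5134,-.0273
ctrl.move_l([x,y,.03],rate=.1);ctrl.pause(.2);s=S();print('gap',s['finger_gap'],s['contact_force'])
ctrl.move_l([x,y,.10],rate=.2)
ctrl.move_l([X,Y,.10],rate=.3);ctrl.pause(.2);s=S();print(s['position'],s['finger_gap'],s['contact_force'],s['time_s'],s['joint_pos'][6])
for n in('wrist','scene'):
    c=get_calibration(n);p,d=capture(n);cv2.imwrite(f'pics/l_{n}.png',p);P=cloud(c,d,n=='wrist');H=cv2.cvtColor(p,cv2.COLOR_BGR2HSV).astype(int)
    m=(np.hypot(P[...,0]-X,P[...,1]-Y)<.04)&(H[...,0]>95)&(H[...,0]<130)&(H[...,1]>120)&(d>0)&(P[...,2]>.1)
    if m.any():
        zt=np.percentile(P[m][:,2],60);k=max(box(m),key=cv2.contourArea);print(n,'cap z',np.percentile(P[m][:,2],[5,50,90]),cv2.minEnclosingCircle(onplane(c,k[:,0],.167,n=='wrist')[:,:2].astype(np.float32)))
w=cv2.imread('pics/l_wrist.png');s=cv2.imread('pics/l_scene.png')[130:226,220:348]
cv2.imwrite('pics/l.png',np.hstack([cv2.resize(w,(400,300)),cv2.resize(s,(400,300))]))
E
```

```text
gap 0.6067959351628048 [-0.24653962 -0.35740638 -3.67359401]
[ 0.51325647 -0.0256691   0.09985529] 0.6079489801250616 [-0.23118094 -0.4445435  -1.91021759] 34.475 0.23097212116742474
wrist cap z [0.16428246 0.16565085 0.16663965] ((0.5124230980873108, -0.02331451140344143), 0.020301589742302895)
scene cap z [0.16060671 0.16465701 0.16648107] ((0.5159518718719482, -0.015764378011226654), 0.01919274404644966)
```

View pics/l.png

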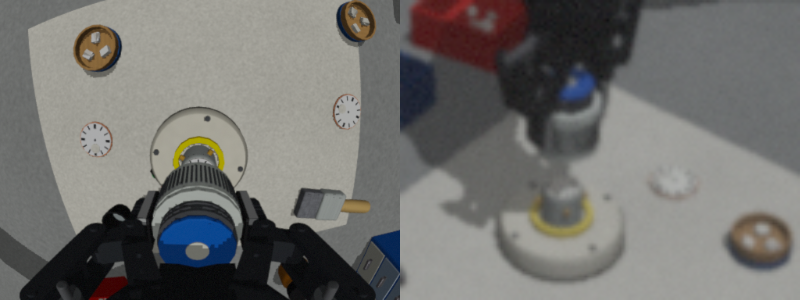

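The lamp hangs upright and centred in the jaws, just over the spigot (cap (197,243) left, spigot (565,205) right), and sits about 2.5 mm off in y. I'll correct that and go down under force watch.

```bash
python3 - <<'E'
from h import *
S=ctrl.get_state
g=np.array([.5137,-.0279])
cmd=g.copy();ctrl.move_l([*cmd,.062],rate=.1);ctrl.pause(.15)
e=g-S()['position'][:2];cmd=g+e;ctrl.move_l([*cmd,.062],rate=.05);ctrl.pause(.2)
s=S();f0=np.array(s['contact_force']);print(s['position'],e,f0)
for z in np.arange(.060,.034,-.002):
    ctrl.move_l([*cmd,z],rate=.04);s=S();f=s['contact_force']-f0
    print(round(z,4),np.round(s['position'],4),f.round(1))
    if f[2]>5 or np.hypot(*f[:2])>12: break
print(s['time_s'],s['moment']); np.save('st.npy',np.r_[cmd,z,f0])
E
```

```text
[ 0.51339844 -0.02786085  0.06208021] [-3.65380748e-04  4.12020634e-05] [-0.38300629  1.18955762 -3.02343632]
0.06 [ 0.5132 -0.0279  0.0598] [ 0.6 -0.8 -0.3]
0.058 [ 0.5132 -0.0279  0.0578] [-0.6 -0.5  0.2]
0.056 [ 0.5133 -0.0279  0.0559] [-0.4 -1.6  0.5]
0.054 [ 0.5132 -0.0278  0.0539] [ 0.7 -1.6  1.1]
0.052 [ 0.5133 -0.0278  0.0519] [ 0.2 -1.3  0.6]
0.05 [ 0.5132 -0.0279  0.0499] [ 0.7 -0.9  0.5]
0.048 [ 0.5136 -0.0278  0.0479] [1.1 0.2 0. ]
0.046 [ 0.5136 -0.0277  0.0459] [ 1.5 -0.6 -0.4]
0.044 [ 0.5137 -0.0278  0.0439] [ 1.7 -0.4 -0.7]
0.042 [ 0.5137 -0.0277  0.0419] [ 3.7  1.1 -0.3]
0.04 [ 0.5137 -0.0278  0.041 ] [ 1.2 -0.4 16.6]
38.4583 [ 0.43228376 -0.10229459  0.0596668 ]
```

The lip is over the spigot and rests on the pins. I'll now turn it under a light push.

```bash
python3 - <<'E'
from h import *
S=ctrl.get_state
a=np.load('st.npy');cmd=a[:2];f0=a[3:]
z=.0403;ctrl.move_l([*cmd,z],rate=.05);print(S()['contact_force']-f0)
t0=S()['time_s'];ok=False
for i in range(1,23):
    th=-.08*i
    ctrl.move_l([*cmd,z],rate=.1,rotation=qd(th));s=S();f=s['contact_force']-f0
    print(round(th,2),np.round(s['position'],4),f.round(1),s['moment'].round(2),round(s['time_s'],2))
    if f[2]<3: ok=True;break
    if s['time_s']-t0>11: break
if ok:
    for zz in np.arange(.0385,.028,-.002):
        ctrl.move_l([*cmd,zz],rate=.04);s=S();f=s['contact_force']-f0;print(zz,np.round(s['position'],4),f.round(1))
        if f[2]>5 or np.hypot(*f[:2])>15:break
    z=zz
np.save('st2.npy',np.r_[cmd,z,f0,th]);print(s['time_s'],s['finger_gap'])
E
```

```text
[ 0.51136398  0.19526709 13.57731144]
-0.08 [ 0.5137 -0.0276  0.0411] [ 1.   1.7 13.4] [ 0.51 -0.16 -0.16] 38.96
-0.16 [ 0.514  -0.0277  0.0408] [ 2.6  0.2 11.2] [ 0.61 -0.42 -0.23] 39.21
-0.24 [ 0.5137 -0.0276  0.0403] [3.4 2.  2.3] [ 0.67 -0.71 -0.12] 39.46
0.0385 [ 0.5146 -0.0274  0.0383] [ 6.3  4.1 -3.8]
0.0365 [ 0.5147 -0.0274  0.0362] [ 5.9  3.1 -5.4]
0.034499999999999996 [ 0.5147 -0.0274  0.0341] [ 7.1  2.9 -6.6]
0.032499999999999994 [ 0.5147 -0.0273  0.0321] [ 6.6  3.5 -4.9]
0.030499999999999992 [ 0.5147 -0.0273  0.0301] [ 8.3  3.6 -5.6]
0.02849999999999999 [ 0.5147 -0.0273  0.0281] [ 7.2  3.2 -5.2]
40.9583 0.6079317579673252
```

```bash
python3 - <<'E'
from h import *
S=ctrl.get_state
a=np.load('st2.npy');cmd=a[:2]+[.0012,.0004];f0=a[3:6];th=a[6]-.04
ctrl.move_l([*cmd,.0285],rate=.05,rotation=qd(th));ctrl.pause(.1);s=S();f1=np.array(s['contact_force']);print(s['position'],f1-f0,s['moment'])
for z in np.arange(.0265,.0145,-.001):
    ctrl.move_l([*cmd,z],rate=.04);s=S();f=s['contact_force']-f1;print(round(z,4),np.round(s['position'],4),f.round(1))
    if f[2]>22 : break
np.save('st3.npy',np.r_[cmd,z,f1,th]);print(s['time_s'],s['finger_gap'])
E
```

```text
[ 0.51426178 -0.02751101  0.02826304] [ 3.64217197  1.41567818 -2.2310016 ] [ 0.50340482 -0.59211894 -0.08329588]
0.0265 [ 0.5143 -0.0275  0.0263] [-1.1 -1.1  0.4]
0.0255 [ 0.5144 -0.0275  0.0254] [-1.3 -0.8  0.7]
0.0245 [ 0.5144 -0.0275  0.0244] [-0.3 -1.3  1.6]
0.0235 [ 0.5145 -0.0275  0.0237] [-1.7 -0.5  7.6]
0.0225 [ 0.5145 -0.0275  0.0226] [-3.  -0.9  9.9]
0.0215 [ 0.5145 -0.0274  0.0216] [-3.1 -0.7  9.1]
0.0205 [ 0.5145 -0.0275  0.0206] [-3.  -1.2 11.4]
0.0195 [ 0.5145 -0.0275  0.02  ] [-4.5 -1.4 17.4]
0.0185 [ 0.5145 -0.0275  0.0199] [-6.1 -0.3 31.8]
43.5583 0.6083514740899618
```

The ring met the lip at 23.8 mm TCP height and hit its hard stop at 19.9 mm, which is 4 mm of travel. I'll ease the push slightly, check and hand in.

```bash
python3 - <<'E'
from h import *
S=ctrl.get_state
a=np.load('st3.npy');cmd=a[:2];f1=a[3:6]
ctrl.move_l([*cmd,.0189],rate=.02);ctrl.pause(.6);s=S();f=s['contact_force']-f1
print(s['position'],f,s['finger_gap'],abs(np.array(s['joint_vel'])).max())
for n in('wrist','scene','side'):
    c=get_calibration(n);p,d=capture(n);P=cloud(c,d,n=='wrist');H=cv2.cvtColor(p,cv2.COLOR_BGR2HSV).astype(int)
    m=(np.hypot(P[...,0]-.5134,P[...,1]+.0275)<.035)&(H[...,0]>95)&(H[...,0]<130)&(H[...,1]>120)&(d>0)&(P[...,2]>.06)
    if m.sum()>5: k=max(box(m),key=cv2.contourArea);print(n,'cap z',np.percentile(P[m][:,2],[50,90]),cv2.minEnclosingCircle(onplane(c,k[:,0],.086,n=='wrist')[:,:2].astype(np.float32)))
    m=(H[...,0]<18)&(H[...,1]>140)&(d>0)&(P[...,2]>.014)&(P[...,2]<.03)&(np.hypot(P[...,0]-.535,P[...,1]+.283)<.045)
    if m.any(): print(n,'offcut',m.sum(),np.median(P[m],0))
ok=f[2]>14 and abs(s['position'][2]-.0199)<.0008
print(ok,S()['time_s'])
if ok: ctrl.sign_off()
E
```

```text
[ 0.51447628 -0.02745632  0.01992043] [-5.37286436 -1.10228352 25.82262442] 0.6078197903438767 0.0021271972490239576
wrist cap z [0.08584557 0.08692671] ((0.5138872861862183, -0.026197902858257294), 0.02050914615392685)
scene cap z [0.08497129 0.08651772] ((0.5190070867538452, -0.02404579520225525), 0.01984638161957264)
side cap z [0.08472839 0.09008562] ((0.513861358165741, -0.029642557725310326), 0.02094978466629982)
side offcut 68 [ 0.53412229 -0.28463946  0.01850975]
True 44.5583
the job is handed in; nothing more can be done
```

The offcut is in the blue scrap box, the lamp is pressed fully home on the cell, and I handed the job in at 44.6 s of 67 s with the arm still holding it down.

- **Offcut:** My first grasp closed above it and missed. A slow descent over free bench showed why: the real fingertips stand about 15 mm behind the reported TCP, where the data sheet puts them 22 mm ahead. With heights corrected, I lifted the offcut by its sides without a dial contact showing in the wrist force (under 2 N). I dropped it within about 3 mm of the box centre, and the last side view still showed it there.
- **Lamp:** I gripped it by the collar and lowered it onto the pins. The keyways dropped in after about 0.24 rad of turning. The lip then met the ring, which travelled about 4 mm to its stop.
- **Final checks:**
  - Push is about 26 N.
  - Lamp cap top is at 86 mm, which puts the lip at 26 mm.
  - The arm is at rest and the grip is steady.
- **Disagreements:**
  - The wrist camera puts the lamp within about 1.5 mm of the spigot axis and the side camera within about 2.5 mm. The scene camera reads about 6 mm off, probably because the fingers partly hide the cap.
  - About 5 N of sideways force remained.
- **Not checked:** I didn't measure the bystanders again at the end. No move was planned near them, and no unexpected contact force showed.

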